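# Load a weld-test coupon under the spring clip

## Robot

A 6-joint arm with a two-finger parallel gripper is mounted at the origin on the work surface. World frame = base frame: x ahead of the robot, y to its left, z up, the work surface at z = 0. Lengths are in m, angles in rad, forces in N, time in s.
With the tool pointing down it reaches from about 0.3 to 0.875 m from the base axis. Payload 6.4 kg.
Tool frame: the origin (TCP) lies at the very end of the fingers, on their centre line; the grasp point (between the pads) lies 19 mm behind it (robot.pinch_z is the distance from the TCP to the grasp point, in m); z points along the fingers, y is the direction in which the jaws open and shut (so a half turn about z gives the same grasp; the last joint's range is limited). The gripper opens to 88 mm and grips with 3 to 60 N. Pads are 18 mm wide; open, the fingers measure 123 mm over their backs; the gripper's body (75 mm by 187 mm) begins 45 mm behind the grasp point.
Start: joints at [-1.553, 0.181, 1.607, -0, 1.354, -0.206], TCP at [0.128, -0.561, 0.239] pointing down, gripper open.
Joint ranges: [-2.99, 2.99], [-0.89, 2.07], [0.3, 2.58], [-1.14, 4.28], [0, 2.63], [-3.12, 3.12]. Speed limits (rad/s): [2.57, 2.57, 3.01, 3.14, 3.14, 3.14].

## Interface

Orientations are given as a 3x3 rotation matrix whose columns are the frame's x, y, z axes.
In Python, from plant import robot, cams gives the robot as it stands.
- The arm moves only by the tool send_rows, never from a script. Its arguments are lists of equal length, an entry for each row: "delta_pos": the shift along the tool's x, y, z in mm, a list of three; "dr": the turn, a rotation vector about the tool's x, y, z in degrees, a list of three; "hand": the finger opening in mm, from 0 to 88.1. In form: {"delta_pos": [[x, y, z], ...], "dr": [[ax, ay, az], ...], "hand": [hand, ...]}. A call has 1 to 12 rows; each row shifts and turns the commanded pose from where the row before left it, along the tool's axes as they then stand; what a row does not reach is not made up. A row lasts 1/8 s, in which the tool goes at most 62.5 mm and 10.7 degrees, less where a joint would pass 70% of its speed; a pose out of reach is approached as far as the arm can. A call is refused whole if a number of a shift passes 62.5 or a number of a turn 10.7, either way. A call with a gripper value outside its range is refused whole. The fingers move at their own pace and stop on an object; "squeeze" is the grip in N (left out, the last holds). Time passes only in rows, so rows that do not move let the fingers close. It gives the time, the measured TCP pose, the force and the opening at its end, in the units of the state.
- robot.sense(): the state, without advancing time (a new reading comes with each control period).
- cams.snapshot(name): name is "side" or "top" or "wrist"; returns a dict with "image" (420x560x3 uint8, red, green, blue), "range_z" (420x560 float32, m along the optical axis (not along the pixel's ray), 0 where there is no reading), "fovy" (degrees; the focal length in pixels is half the picture's height over the tangent of half this angle, whatever the lens; pixels are square), "cx", "cy" (the principal point, pixels), "R" (3x3) and "t" (3): a world point X has camera coordinates R X + t; the wrist camera has in their place "T_tool_cam" (4x4, takes a point from camera to tool coordinates, whose origin is the TCP and whose axes are the flange's). Camera axes: x right, y down, z forward; pixel columns grow to the right and rows downward; lengths in m; the calibration is good to about 2 mm. A picture is of the moment at which its call begins: read the wrist's pose just before it.
- robot.sign_off(): hands the job in, once; it reports no verdict.
The state is a dict: "t": time; "joint_pos": joint angles; "joint_vel": joint speeds; "joint_torque": joint torques, N m; "tcp_pos": TCP position; "eef_rot": TCP orientation; "wrist_force": force on the tool from outside, world axes, zero at the start; "moment": the same for the moment, N m; "opening": finger opening in m.
Only numpy, scipy, OpenCV 4.12 (cv2) and the standard library are available. Lean on these libraries where they do the work, as an engineer would, in place of code of your own. Each camera call takes 0.05 s, during which the arm holds its last target. There are 200 camera calls.

## Task

Load the weld-test fixture: with one fingertip press the spring clip's thumb plate down and keep it down, and meanwhile with the other fingertip push the coupon holder along its channel, under the raised jaw, until its nose is home against the end stop; then let the clip spring shut on the coupon. The holder is only pushed along the bed, never pinched or lifted, and the bottle, the busbar and the screwdriver stay where they are.

Things in the scene. Friction and masses are not known exactly. Their poses are not given: they have to be found in the camera images.
- fixture: Weld-test fixture, bolted down: dark steel base plate 230 x 140 x 20 mm, covering x -135..95, y -55..85 mm of its frame. Origin on the channel's centre line, on the bench under the plate; x along the channel to the end stop, y across towards the thumb plate, z up; bed (flat top) at z = 20 mm. The bed behind the holder (x below -51, y -55..25 mm) is bare.
- stop_face (a point): Foot of the end stop's face at bed level, on the channel's centre line, at fixture x = 55 mm. The steel stop is 13 mm high and 36 mm wide. In front of it run two steel rails, 6 mm high, 43 mm apart, from fixture x = 60 back to -35 mm; their lead-in ends flare out to x = -51 mm.
- pin (a point): The pin on which the clip rocks, abreast of the middle of the thumb plate: parallel to the channel, at fixture y = 32 mm, 16 mm above the bed. Two lugs 24 mm high carry it at fixture x = -122 and 58 mm; the clip's 11 mm round barrel lies along it between them.
- clip (a joint): Angle of the sprung clip, rad: 0 at rest (jaw down), growing as the thumb plate is pressed down, hard stop at 0.45. Above 0.29 the jaw clears the holder; shut on the holder it reads about 0.26. Torsion spring: at the middle of the thumb plate's width about 4 N starts it and 8 N holds it fully down; let go, it springs back.
- thumb (a point): Middle of the upper face of the clip's thumb plate, moving with it: smooth steel, 160 mm long beside the channel (fixture x -114..46), 30 mm wide (fixture y about 44..74; this point about 60). At rest it slopes up away from the channel by 0.38 rad, this point 36 mm above the bench; at 0.38 rad it is level, 5.5 mm above the bed. A fingertip can slide along it while pressing.
- jaw_lip (a point): Middle of the lower edge of the clip's jaw, moving with it: a lip 40 mm long along the channel (fixture x 10..50) and 4 mm thick, at fixture y = 4 mm and only 2 mm above the bed at rest, so it blocks the holder; pressing the thumb plate raises it. Jaw, barrel and thumb plate are one stiff steel part.
- holder: Loose coupon holder, about 0.18 kg: flat aluminium slab 70 x 40 x 10 mm with the coupon (aluminium strip, copper strip) in its top. Origin at the centre of its underside, x towards its nose (copper end), z up. Starts on the bed in the channel's mouth, nose 3 to 25 mm short of the jaw. Home, its origin is at fixture x = 20, y = 0 mm, its rear end at x = -15 mm.
- wash_bottle: Bystander: white plastic wash bottle with a pointed red cap, 60 mm across, 165 mm tall, standing; origin under its centre.
- busbar: Bystander: flat C-shaped aluminium busbar, 100 x 100 x 4 mm, lying; origin under its centre.
- driver: Bystander: screwdriver 170 mm long with black handle, lying; x along it.
Mind the look-alikes: they are no part of the job. What is shaped like the holder but black is not meant.

How it is judged:
By the outcome, as a careful person would: the job done as asked, in the order asked, and still so for the second after the job is handed in, with the robot touching nothing.
It also fails if it takes over 45 s, if anything falls off the work surface, if the arm or the gripper's body presses on something with over 40 N, if the wrist force passes 120 N, or if a joint passes its speed limit or range.

## Working session

There is one attempt and no reset: what is moved stays moved. The work goes in short steps, Python scripts to look and compute and a tool call to move; the robot and the scene stay as the last step left them, time stands still between calls to the robot, and variables do not carry over. Pictures are saved under pics/ and viewed, about 8 in all and at most 12, crops included, and the job is handed in when it is done.

Besides the shell and the picture viewer there is one more tool, called as a command line: name --argument value ..., lists and objects as JSON in quotes. send_rows: Moves the arm, as the interface text tells. Its arguments: {"type":"object","properties":{"delta_pos":{"type":"array"},"dr":{"type":"array"},"hand":{"type":"array"},"squeeze":{"type":"number"}},"required":["delta_pos","dr","hand"]}

```bash
mkdir -p pics; ls
cat > h.py <<'E'
import numpy as np,cv2
from plant import robot,cams
def snap(n,f):
    s=robot.sense(); d=cams.snapshot(n); cv2.imwrite(f'pics/{f}.png',d['image'][:,:,::-1]); 
    d=dict(d)
    if 'T_tool_cam' in d:
        T=np.array(d['T_tool_cam']);R=np.array(s['eef_rot']);
        Rwc=R@T[:3,:3];p=R@T[:3,3]+s['tcp_pos']
        d['R']=Rwc.T;d['t']=-Rwc.T@p
    np.savez(f'pics/{f}.npz',**d); return d
def ray(d,u,v):
    f=210/np.tan(np.radians(float(d['fovy']))/2)
    return np.array([(u-float(d['cx']))/f,(v-float(d['cy']))/f,1.])
def px(d,u,v):   # via depth
    z=np.median(d['range_z'][int(v)-1:int(v)+2,int(u)-1:int(u)+2]); return d['R'].T@(ray(d,u,v)*z-d['t'])
def pz(d,u,v,h): # via plane z=h
    o=-d['R'].T@d['t'];r=d['R'].T@ray(d,u,v);return o+r*(h-o[2])/r[2]
def proj(d,X):
    f=210/np.tan(np.radians(float(d['fovy']))/2); c=d['R']@np.array(X)+d['t'];return c[:2]/c[2]*f+[float(d['cx']),float(d['cy'])]
E
python3 - <<'E'
from h import *
a=snap('top','top1');b=snap('side','side1')
print(robot.sense())
for d in(a,b):print(d['fovy'],d['cx'],d['cy'],-d['R'].T@d['t'])
E
```

```text
pics
{'t': 0.1, 'joint_pos': array([-1.55331378e+00,  1.81455001e-01,  1.60787575e+00,  1.24040156e-05,
        1.35379729e+00, -2.06260147e-01]), 'joint_vel': array([-2.60467243e-03,  6.38506172e-05, -1.67891098e-03,  1.09243975e-03,
        1.87162307e-03,  1.62919929e-03]), 'joint_torque': array([ 4.25968401e-04, -4.34821630e+01, -3.42696977e+01,  7.05324649e-02,
        3.40804551e-02, -3.22732262e-05]), 'tcp_pos': array([ 0.12761617, -0.56018131,  0.23792243]), 'eef_rot': array([[ 9.75074446e-01,  2.21877952e-01, -1.47298704e-05],
       [ 2.21877712e-01, -9.75073291e-01,  1.53536532e-03],
       [ 3.26301010e-04, -1.50036372e-03, -9.99998821e-01]]), 'wrist_force': array([-0.53212918, -0.03026553, -0.09339505]), 'moment': array([-0.0180746 ,  0.00015003, -0.00041292]), 'opening': 0.08806887351511629}
51.84168599321453 278.6115752978129 199.908849379383 [0.56506176 0.03552632 0.9249865 ]
45.15097720963733 286.9790336460395 218.57871491202454 [0.12290983 0.81937371 0.65681814]
```

View pics/top1.png

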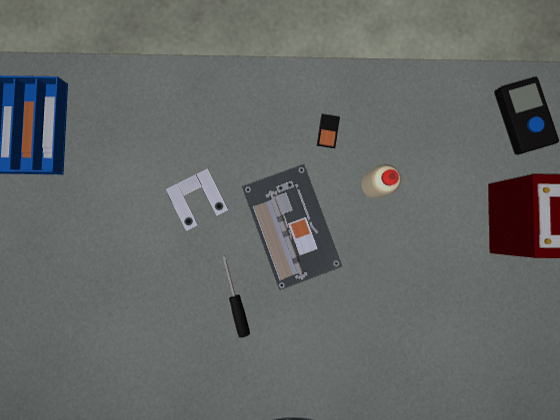

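View pics/side1.png

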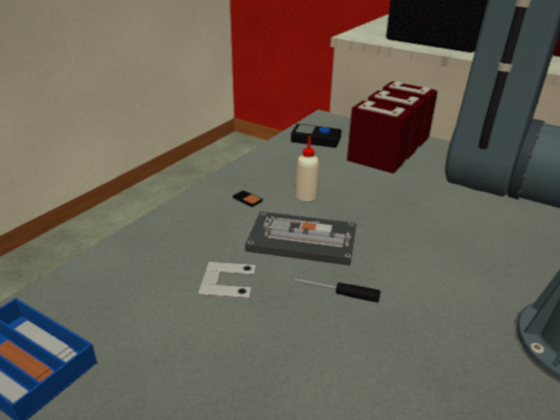

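The top view shows the fixture at about (292,227). Two things could be the holder: the silver slab with the copper end in the channel at (301,236), and the black look-alike at (328,131). I choose the silver one. The bottle is at (381,182), the busbar at (197,199) and the driver at (237,300). Next is a close crop to check.

Run:
```python
from h import *
im=cv2.imread('pics/top1.png')[155:300,230:350]
cv2.imwrite('pics/c1.png',cv2.resize(im,None,fx=4.1,fy=4.1,interpolation=cv2.INTER_CUBIC))
```

```text
(no output)
```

View pics/c1.png

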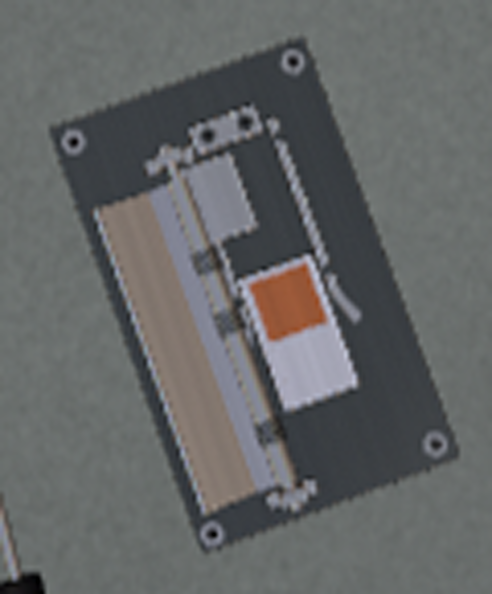

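```bash
cat >> h.py <<'E'
def ld(f): return dict(np.load(f'pics/{f}.npz'))
def fit(F,W): # 2D rigid fit: returns theta, origin, residuals (mm)
    F=np.array(F,float);W=np.array(W)[:,:2];Fc=F-F.mean(0);Wc=W-W.mean(0)
    th=np.arctan2((Fc[:,0]*Wc[:,1]-Fc[:,1]*Wc[:,0]).sum(),(Fc*Wc).sum())
    R=np.array([[np.cos(th),-np.sin(th)],[np.sin(th),np.cos(th)]]);o=W.mean(0)-R@F.mean(0)
    return th,o,(W-(F@R.T+o))*1000
E
python3 - <<'E'
from h import *
d=ld('top1')
c=lambda u,v:(u/4.1+230,v/4.1+155)
W=[pz(d,*c(*p),.02) for p in [(50,127),(302,38),(458,458),(205,552)]]
th,o,r=fit([(.095,.085),(.095,-.055),(-.135,-.055),(-.135,.085)],W)
print(np.degrees(th),o,r.round(1))
R=np.array([[np.cos(th),-np.sin(th)],[np.sin(th),np.cos(th)]])
for p in [(240,282),(318,255),(358,384),(287,410)]: print('holder',(R.T@(pz(d,*c(*p),.03)[:2]-o)*1000).round(1))
print('bottle',R.T@(px(d,381,182)[:2]-o), 'bed z',px(d,*c(400,300))[2])
s=robot.sense();g=o+R@[-.06,.03];print('goal',g)
E=s['eef_rot'];print('tool delta',E.T@(np.r_[g,.2]-s['tcp_pos'])*1000,'yaw',np.degrees(np.arctan2(E[1,0],E[0,0])))
E
```

```text
20.893453774779285 [ 0.59897062 -0.00775184] [[ 0.4 -1. ]
 [-1.4  1. ]
 [-0.1  1.6]
 [ 1.  -1.5]]
holder [-12.9  20.1]
holder [-13.7 -21.7]
holder [-81.4 -18. ]
holder [-81.3  20. ]
bottle [ 0.00085746 -0.16857682] bed z 0.021056434085061134
goal [ 0.53221697 -0.00112236]
tool delta [ 518.54623942 -455.29456033   38.77478268] yaw 12.8193447383217
```

send_rows --delta_pos '[[40, -37.5, 0], [40, -37.5, 0], [40, -37.5, 0], [40, -37.5, 0], [40, -37.5, 0], [40, -37.5, 0], [40, -37.5, 0], [40, -37.5, 0], [40, -37.5, 0], [40, -37.5, 0], [40, -37.5, 0], [40, -37.5, 0]]' --dr '[[0, 0, 0], [0, 0, 0], [0, 0, 0], [0, 0, 0], [0, 0, 0], [0, 0, 0], [0, 0, 0], [0, 0, 0], [0, 0, 0], [0, 0, 0], [0, 0, 0], [0, 0, 0]]' --hand '[44, 44, 44, 44, 44, 44, 44, 44, 44, 44, 44, 44]'

```text
t: 1.6
tcp_pos: [0.4964, -0.0136, 0.2385]
eef_rot: [[0.975, 0.222, -0.0], [0.222, -0.975, -0.0], [-0.0, 0.0, -1.0]]
wrist_force: [0.1, -0.2, 0.0]
opening: 0.044
```

send_rows --delta_pos '[[0, 0, 10], [0, 0, 10], [0, 0, 0]]' --dr '[[0, 0, -4], [0, 0, -4], [0, 0, 0]]' --hand '[44, 44, 44]'

```text
t: 1.98
tcp_pos: [0.495, -0.0149, 0.2176]
eef_rot: [[0.935, 0.355, -0.003], [0.355, -0.935, 0.001], [-0.002, -0.002, -1.0]]
wrist_force: [-0.0, 1.1, -0.9]
opening: 0.0438
```

Run:
```python
from h import *
d=snap('wrist','w1');print(robot.sense()['tcp_pos'],robot.sense()['opening'])
im=cv2.imread('pics/w1.png');cv2.imwrite('pics/w1b.png',cv2.resize(im,(800,600),interpolation=cv2.INTER_CUBIC))
```

```text
[ 0.49538883 -0.01521742  0.21827334] 0.043761542228958616
```

View pics/w1b.png

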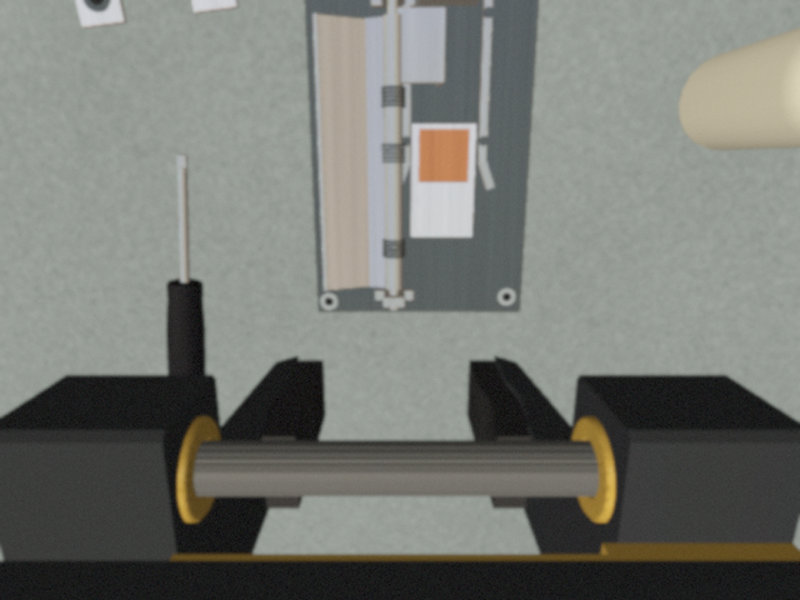

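The wrist view confirms the silver and copper holder in the channel, rear edge at about (443,238) and copper end at (443,155). The thumb plate is the tan strip at (345,150), and the barrel runs along column 393. The driver and bottle are clear of the path.

Run:
```python
from h import *
d=ld('w1');q=lambda u,v:(u*.7,v*.7)
s=robot.sense();E=s['eef_rot']
rel=lambda X:(E.T@(np.array(X)-s['tcp_pos'])*1000).round(1)
P={'plateBL':(319,311,.02),'plateBR':(520,311,.02),'holdRL':(411,236,.03),'holdRR':(473,237,.03),'holdFL':(412,123,.03),'holdFR':(476,123,.03),'lugback':(393,308,.04),'barrelL':(383,240,.036),'barrelR':(402,240,.036),'plateL100':(312.5,150,.02),'plateR100':(529.5,150,.02),
'railL':(408,100,.026),'railR':(486,100,.026),'thumbBot':(325,289,.043)}
for k,(u,v,h) in P.items(): print(k,rel(pz(d,*q(u,v),h)))
for p in [(345,200),(500,250),(440,220)]: print('depth z',px(d,*q(*p)))
```

```text
plateBL [-32.3 -53.3 198.4]
plateBR [-32.   85.5 198.2]
holdRL [ 21.1   9.4 188.2]
holdRR [ 20.6  49.5 188.2]
holdFL [ 90.2   9.4 188.2]
holdFR [ 90.3  48.5 188.1]
lugback [-24.3  -2.1 178.3]
barrelL [ 19.4  -8.5 182.3]
barrelR [ 19.4   3.6 182.2]
plateL100 [ 74.5 -53.5 198.2]
plateR100 [ 74.7  84.7 198.1]
railL [103.8   7.  192.2]
railR [103.8  54.6 192.1]
thumbBot [-11.  -45.4 175.3]
depth z [0.52529092 0.03048055 0.03600065]
depth z [ 0.52944017 -0.07651614  0.01924657]
depth z [ 0.53436685 -0.03021219  0.02918853]
```

send_rows --delta_pos '[[3, 0, 30], [0, 0, 40], [0, 0, 40], [0, 0, 30], [0, 0, 20], [0, 0, 8], [0, 0, 0]]' --dr '[[0, 0, 0], [0, 0, 0], [0, 0, 0], [0, 0, 0], [0, 0, 0], [0, 0, 0], [0, 0, 0]]' --hand '[44, 44, 44, 44, 44, 44, 44]'

```text
t: 2.9
tcp_pos: [0.4987, -0.0145, 0.0509]
eef_rot: [[0.935, 0.355, -0.0], [0.355, -0.935, 0.0], [-0.0, -0.0, -1.0]]
wrist_force: [-0.1, 0.5, 0.4]
opening: 0.0441
```

send_rows --delta_pos '[[0, 0, 5], [0, 0, 5], [0, 0, 0]]' --dr '[[0, 0, 0], [0, 0, 0], [0, 0, 0]]' --hand '[44, 44, 44]'

```text
t: 3.28
tcp_pos: [0.4984, -0.0142, 0.0406]
eef_rot: [[0.935, 0.355, -0.0], [0.355, -0.935, 0.0], [-0.0, -0.0, -1.0]]
wrist_force: [-1.4, 0.4, -0.2]
opening: 0.0439
```

send_rows --delta_pos '[[0, 0, 4], [0, 0, 4], [0, 0, 0]]' --dr '[[0, 0, 0], [0, 0, 0], [0, 0, 0]]' --hand '[44, 44, 44]'

```text
t: 3.65
tcp_pos: [0.499, -0.0144, 0.0329]
eef_rot: [[0.935, 0.355, 0.001], [0.355, -0.935, -0.0], [0.001, 0.0, -1.0]]
wrist_force: [-0.1, -0.2, 3.6]
opening: 0.0438
```

send_rows --delta_pos '[[0, 0, 2], [0, 0, 2], [0, 0, 1], [0, 0, 0]]' --dr '[[0, 0, 0], [0, 0, 0], [0, 0, 0], [0, 0, 0]]' --hand '[44, 44, 44, 44]'

```text
t: 4.15
tcp_pos: [0.4994, -0.0151, 0.0283]
eef_rot: [[0.935, 0.356, 0.001], [0.356, -0.935, -0.001], [0.001, 0.002, -1.0]]
wrist_force: [-1.5, -2.4, 8.0]
opening: 0.0437
```

send_rows --delta_pos '[[0, 0, 1], [0, 0, 1], [0, 0, 0]]' --dr '[[0, 0, 0], [0, 0, 0], [0, 0, 0]]' --hand '[44, 44, 44]'

```text
t: 4.53
tcp_pos: [0.4996, -0.0156, 0.0266]
eef_rot: [[0.935, 0.356, 0.002], [0.356, -0.935, -0.002], [0.001, 0.003, -1.0]]
wrist_force: [-1.8, -5.9, 8.8]
opening: 0.0441
```

Run:
```python
from h import *
s=robot.sense();print(s['tcp_pos'],s['wrist_force'],s['moment'])
d=snap('wrist','w2')
cv2.imwrite('pics/w2b.png',cv2.resize(cv2.imread('pics/w2.png'),(800,600),interpolation=cv2.INTER_CUBIC))
```

```text
[ 0.49957988 -0.01557776  0.02661705] [-1.79427205 -5.8922799   8.77746099] [-0.66106842  0.28528404  0.12289996]
```

View pics/w2b.png

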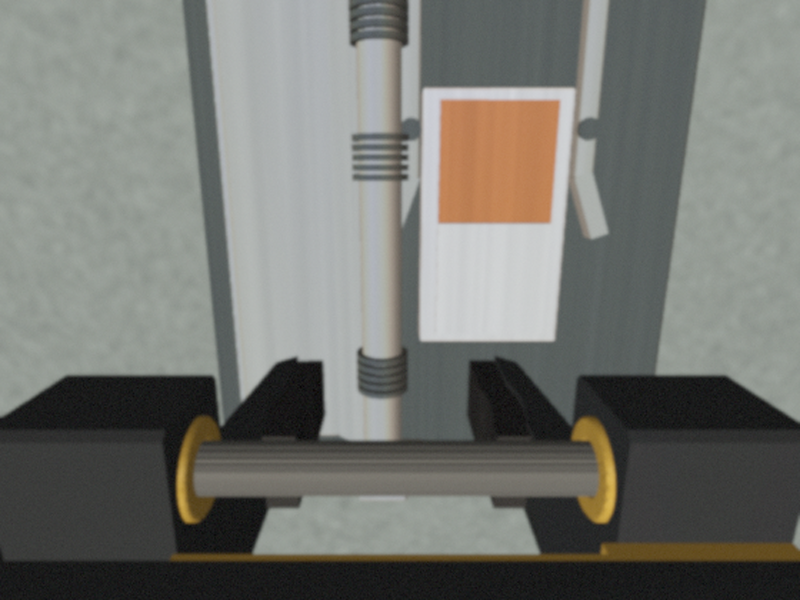

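The clip is down and the jaw should be raised. The holder's rear edge is at (487,340), just ahead of the right finger. I'll check the clip angle from the depth image.

Run:
```python
from h import *
d=ld('w2');s=robot.sense();E=s['eef_rot']
A=[]
for v in range(200,340,10):
    for u in range(245,335,6):
        A.append(E.T@(px(d,u*.7,v*.7)-s['tcp_pos'])*1000)
A=np.array(A);c=np.linalg.lstsq(np.c_[A[:,:2],np.ones(len(A))],A[:,2],rcond=None)[0]
print('slope x,y',c,'res',np.std(A[:,2]-np.c_[A[:,:2],np.ones(len(A))]@c))
for p in [(487,340),(487,90)]: print('holder',E.T@(pz(d,p[0]*.7,p[1]*.7,.03)-s['tcp_pos'])*1000)
```

```text
slope x,y [-3.83349408e-04  4.06490950e-02  2.07962883e+00] res 0.23576548692168808
holder [17.63405637 26.59691755 -3.28577086]
holder [85.37273323 23.46851095 -3.23207471]
```

send_rows --delta_pos '[[0, 0, 1], [3, 0, 0], [3, 0, 0], [3, 0, 0], [3, 0, 0], [3, 0, 0], [3, 0, 0], [0, 0, 0]]' --dr '[[0, 0, 0], [0, 0, 0], [0, 0, 0], [0, 0, 0], [0, 0, 0], [0, 0, 0], [0, 0, 0], [0, 0, 0]]' --hand '[44, 44, 44, 44, 44, 44, 44, 44]'

```text
t: 5.58
tcp_pos: [0.5131, -0.0083, 0.0245]
eef_rot: [[0.934, 0.356, -0.006], [0.356, -0.934, -0.001], [-0.005, -0.001, -1.0]]
wrist_force: [-9.6, -4.1, 12.5]
opening: 0.0441
```

Run:
```python
from h import *
s=robot.sense();E=s['eef_rot'];print(s['tcp_pos'],E.T@s['wrist_force'])
d=snap('wrist','w3')
cv2.imwrite('pics/w3b.png',cv2.resize(cv2.imread('pics/w3.png'),(800,600),interpolation=cv2.INTER_CUBIC))
A=[]
for v in range(200,340,10):
    for u in range(250,335,6):
        A.append(E.T@(px(d,u*.7,v*.7)-s['tcp_pos'])*1000)
A=np.array(A);print(np.linalg.lstsq(np.c_[A[:,:2],np.ones(len(A))],A[:,2],rcond=None)[0])
```

```text
[ 0.51308386 -0.00831347  0.02454268] [-10.45848821   0.35553404 -12.4613154 ]
[-0.00410769 -0.04812258 -0.38131841]
```

View pics/w3b.png

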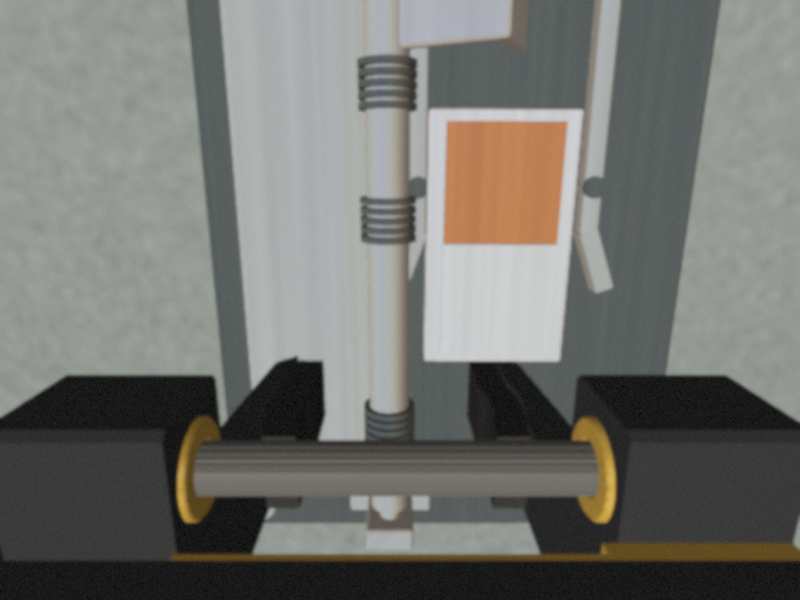

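The jaw is raised at the top edge, the holder lies straight in the channel, and the finger is at its rear at (490,360). The plate slope gives a clip angle of about 0.43. I'll ease up slightly and continue.

send_rows --delta_pos '[[4, 0, -0.8], [4, 0, 0], [4, 0, 0], [4, 0, 0], [4, 0, 0], [4, 0, 0], [0, 0, 0]]' --dr '[[0, 0, 0], [0, 0, 0], [0, 0, 0], [0, 0, 0], [0, 0, 0], [0, 0, 0], [0, 0, 0]]' --hand '[44, 44, 44, 44, 44, 44, 44]'

```text
t: 6.5
tcp_pos: [0.5359, 0.0003, 0.0251]
eef_rot: [[0.934, 0.356, -0.005], [0.356, -0.934, -0.0], [-0.005, -0.001, -1.0]]
wrist_force: [-7.4, -3.1, 7.4]
opening: 0.044
```

send_rows --delta_pos '[[4, 0, 0], [4, 0, 0], [4, 0, 0], [4, 0, 0], [4, 0, 0], [0, 0, 0]]' --dr '[[0, 0, 0], [0, 0, 0], [0, 0, 0], [0, 0, 0], [0, 0, 0], [0, 0, 0]]' --hand '[44, 44, 44, 44, 44, 44]'

```text
t: 7.25
tcp_pos: [0.5547, 0.0075, 0.0251]
eef_rot: [[0.934, 0.356, -0.005], [0.356, -0.934, -0.0], [-0.004, -0.001, -1.0]]
wrist_force: [-5.9, -1.8, 7.1]
opening: 0.0438
```

Run:
```python
from h import *
s=robot.sense();E=s['eef_rot'];print(s['tcp_pos'],E.T@s['wrist_force'])
d=snap('wrist','w4')
print('advance',(E.T@(s['tcp_pos']-np.array([.49957988,-.01557776,.0266]))*1000)[:2])
cv2.imwrite('pics/w4b.png',cv2.resize(cv2.imread('pics/w4.png'),(800,600),interpolation=cv2.INTER_CUBIC))
A=[]
for v in range(200,340,10):
    for u in range(255,335,6):
        A.append(E.T@(px(d,u*.7,v*.7)-s['tcp_pos'])*1000)
A=np.array(A);print(np.linalg.lstsq(np.c_[A[:,:2],np.ones(len(A))],A[:,2],rcond=None)[0])
```

```text
[0.5546691  0.00752955 0.02511582] [-6.18780002 -0.41612326 -7.10341778]
advance [59.71246379 -1.97256525]
[-0.00190206 -0.0319423   0.14900814]
```

View pics/w4b.png

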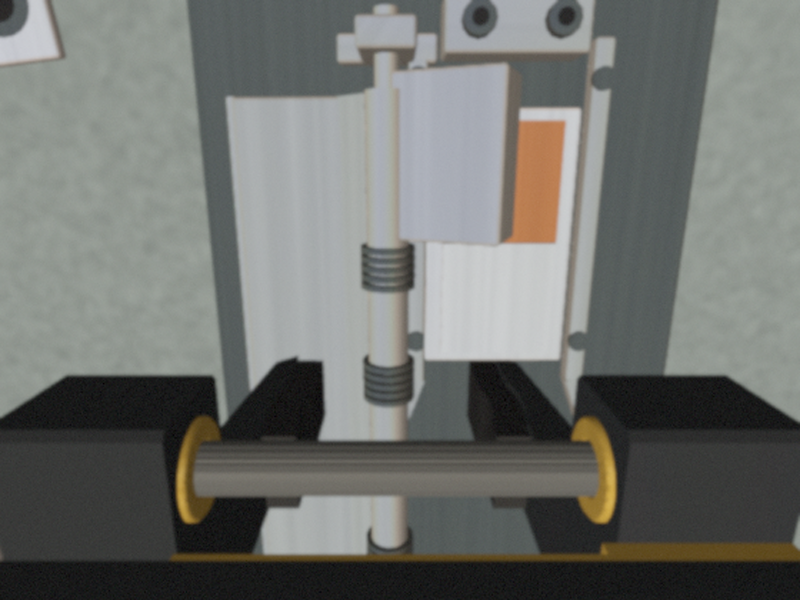

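The nose edge is at row 107 and the foot of the stop face at about row 53. The holder is under the raised jaw, with the clip angle at about 0.41.

send_rows --delta_pos '[[4, 0, 0], [4, 0, 0], [3, 0, 0], [0, 0, 0]]' --dr '[[0, 0, 0], [0, 0, 0], [0, 0, 0], [0, 0, 0]]' --hand '[44, 44, 44, 44]'

```text
t: 7.8
tcp_pos: [0.5649, 0.0114, 0.0251]
eef_rot: [[0.934, 0.356, -0.005], [0.356, -0.934, -0.0], [-0.004, -0.001, -1.0]]
wrist_force: [-6.7, -2.7, 8.2]
opening: 0.0437
```

send_rows --delta_pos '[[1.5, 0, 0], [1.5, 0, 0], [1.5, 0, 0], [0, 0, 0]]' --dr '[[0, 0, 0], [0, 0, 0], [0, 0, 0], [0, 0, 0]]' --hand '[44, 44, 44, 44]'

```text
t: 8.3
tcp_pos: [0.5662, 0.0119, 0.0247]
eef_rot: [[0.934, 0.356, -0.011], [0.356, -0.935, -0.002], [-0.011, -0.002, -1.0]]
wrist_force: [-17.8, -7.5, 15.6]
opening: 0.044
```

Run:
```python
from h import *
s=robot.sense();E=s['eef_rot'];print(s['tcp_pos'],E.T@s['wrist_force'])
print('advance',(E.T@(s['tcp_pos']-np.array([.49957988,-.01557776,.0266]))*1000)[:2])
d=ld('w4')
R=np.array(E)
a=pz(d,545*.7,107*.7,.03);b=pz(d,545*.7,53*.7,.033);print('gap at w4 (stop top edge)',R.T@(b-a)*1000)
```

```text
[0.56624349 0.01193315 0.02472303] [-19.48495345   0.6090106  -15.40307245]
advance [72.10612814 -1.98129595]
gap at w4 (stop top edge) [12.02049588 -1.76978051 -3.12785749]
```

Run:
```python
from h import *
d=snap('wrist','w5')
cv2.imwrite('pics/w5b.png',cv2.resize(cv2.imread('pics/w5.png')[0:280,230:450],(660,840)[:2],interpolation=cv2.INTER_CUBIC)[:600])
```

```text
(no output)
```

View pics/w5b.png

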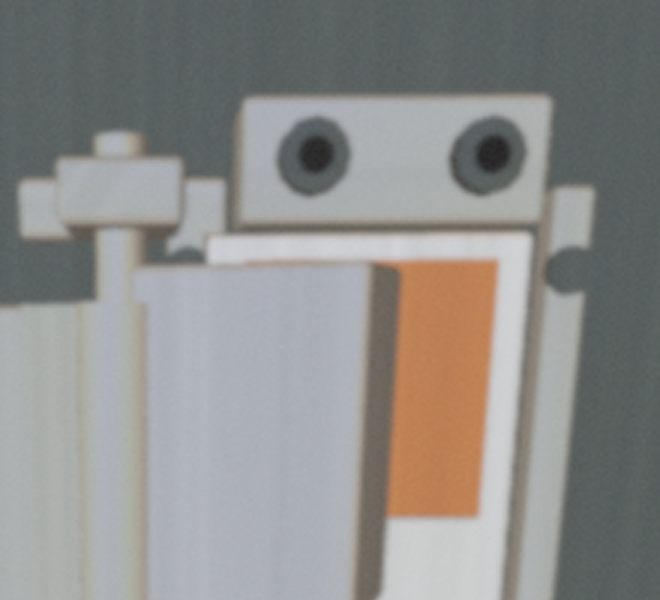

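Run:
```python
from h import *
d=ld('w5');R=robot.sense()['eef_rot']
for u in (300,400,520):
    a=pz(d,230+u/3,235/3,.03);b=pz(d,230+u/3,221/3,.033);print((R.T@(b-a)*1000).round(1))
    print((R.T@(pz(d,230+u/3,221/3,.03)-a)*1000).round(1))
```

```text
[ 1.3 -0.5 -3. ]
[ 1.6 -0.1 -0. ]
[ 1.3 -0.8 -3. ]
[ 1.6 -0.1 -0. ]
[ 1.3 -1.1 -3. ]
[ 1.6 -0.2 -0. ]
```

The nose sits at the stop face, with an apparent gap of about 1 mm, within calibration. One more firm nudge will confirm it's home.

send_rows --delta_pos '[[1.5, 0, -0.5], [1.5, 0, 0], [0, 0, 0]]' --dr '[[0, 0, 0], [0, 0, 0], [0, 0, 0]]' --hand '[44, 44, 44]'

```text
t: 8.72
tcp_pos: [0.5669, 0.0122, 0.0246]
eef_rot: [[0.935, 0.356, -0.016], [0.356, -0.935, -0.003], [-0.016, -0.003, -1.0]]
wrist_force: [-24.1, -12.8, 19.2]
opening: 0.0437
```

Run:
```python
from h import *
s=robot.sense();E=s['eef_rot'];print(s['tcp_pos'],E.T@s['wrist_force'],E[:,2])
d=snap('wrist','w6');e=ld('w5')
# motion of holder nose edge vs stop edge: vertical profiles between, sub-pixel
for n,x in (('w5',e),('w6',d)):
    g=cv2.cvtColor(x['image'],cv2.COLOR_RGB2GRAY)[68:84,338:398].mean(1); print(n,g.round(0))
```

```text
[0.56690779 0.0121975  0.0246206 ] [-27.3315065    3.2984772  -18.77184856] [-0.01594239 -0.00260926 -0.99986951]
w5 [173. 174. 173. 171. 166. 152. 128. 106. 110. 142. 177. 196. 204. 206.
 206. 205.]
w6 [172. 173. 173. 173. 173. 171. 166. 153. 131. 111. 124. 162. 190. 202.
 205. 205.]
```

send_rows --delta_pos '[[-2, 0, 0], [-2, 0, 0], [0, 0, 0]]' --dr '[[0, 0, 0], [0, 0, 0], [0, 0, 0]]' --hand '[44, 44, 44]'

```text
t: 9.15
tcp_pos: [0.5666, 0.0122, 0.0251]
eef_rot: [[0.935, 0.355, -0.008], [0.355, -0.935, -0.0], [-0.007, -0.002, -1.0]]
wrist_force: [-10.3, -5.5, 8.9]
opening: 0.044
```

send_rows --delta_pos '[[0, 0, -1.5], [0, 0, -2], [0, 0, -2], [0, 0, -2], [0, 0, -2], [0, 0, -3], [0, 0, -4], [0, 0, -8], [0, 0, -20], [0, 0, -40], [0, 0, -50], [0, 0, 0]]' --dr '[[0, 0, 0], [0, 0, 0], [0, 0, 0], [0, 0, 0], [0, 0, 0], [0, 0, 0], [0, 0, 0], [0, 0, 0], [0, 0, 0], [0, 0, 0], [0, 0, 0], [0, 0, 0]]' --hand '[44, 44, 44, 44, 44, 44, 44, 44, 44, 44, 44, 44]'

```text
t: 10.65
tcp_pos: [0.5736, 0.0124, 0.1669]
eef_rot: [[0.935, 0.356, 0.011], [0.356, -0.935, -0.002], [0.009, 0.006, -1.0]]
wrist_force: [0.0, 0.3, 0.5]
opening: 0.0441
```

send_rows --delta_pos '[[-30, 0, -20], [-30, 0, -20], [-30, 0, 0], [0, 0, 0]]' --dr '[[0, 0, 0], [0, 0, 0], [0, 0, 0], [0, 0, 0]]' --hand '[44, 44, 44, 44]'

```text
t: 11.15
tcp_pos: [0.4847, -0.0193, 0.2006]
eef_rot: [[0.935, 0.354, -0.0], [0.354, -0.935, 0.0], [-0.0, -0.0, -1.0]]
wrist_force: [0.2, -0.2, -0.7]
opening: 0.0439
```

Run:
```python
from h import *
s=robot.sense();print(s['tcp_pos'],s['wrist_force'])
d=snap('wrist','w7');
g=proj(d,[.62,.0,.03]);print(g)
x,y=[int(np.clip(c,a,b)) for c,a,b in ((g[0],100,460),(g[1],100,320))]
im=cv2.imread('pics/w7.png')[y-100:y+100,x-100:x+100];print(x,y)
cv2.imwrite('pics/w7b.png',cv2.resize(im,(600,600),interpolation=cv2.INTER_CUBIC))
```

```text
[ 0.4846553  -0.0192697   0.20062312] [ 0.18926928 -0.18950684 -0.74403807]
[314.43322448  27.81434358]
314 100
```

View pics/w7b.png

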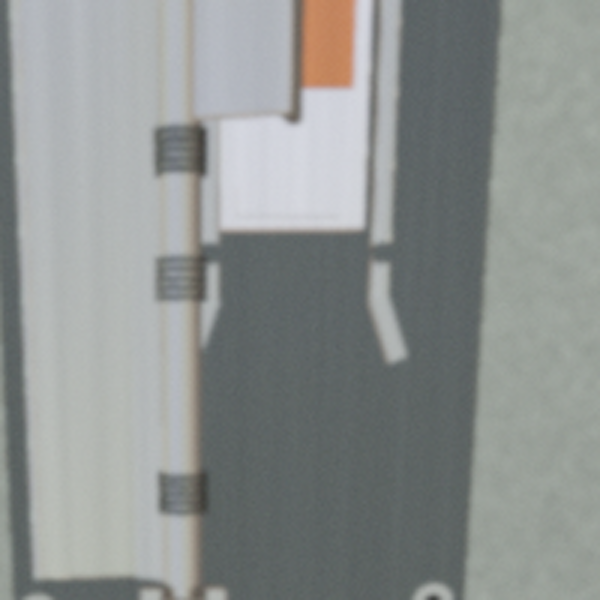

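send_rows --delta_pos '[[-30, 0, -5], [-30, 0, -5], [0, 0, 0]]' --dr '[[0, 0, 0], [0, 0, 0], [0, 0, 0]]' --hand '[44, 44, 44]'

```text
t: 11.58
tcp_pos: [0.4299, -0.0406, 0.2107]
eef_rot: [[0.935, 0.354, 0.001], [0.354, -0.935, -0.0], [0.001, 0.0, -1.0]]
wrist_force: [-0.3, 0.6, 0.2]
opening: 0.0444
```

Run:
```python
from h import *
d=ld('w7');R=robot.sense()['eef_rot'];q=lambda u,v:(214+u/3,v/3)
f=lambda u,v,z:(R.T@pz(d,*q(u,v),z)*1000).round(1)
print('rear',f(290,231,.03),'bend',f(371,303,.026),'tip',f(397,362,.026),'plate')
A=[]
for v in range(100,540,20):
    for u in range(50,125,6): A.append(R.T@px(d,*q(u,v))*1000)
A=np.array(A);print('slope',np.linalg.lstsq(np.c_[A[:,:2],np.ones(len(A))],A[:,2],rcond=None)[0])
d=snap('wrist','w8');g=proj(d,[.61,.0,.03]);print(g)
x=int(g[0]);y=int(np.clip(g[1],100,320))
cv2.imwrite('pics/w8b.png',cv2.resize(cv2.imread('pics/w8.png')[y-100:y+100,x-90:x+90],(720,600)[:2] and (540,600),interpolation=cv2.INTER_CUBIC));print(x-90,y-100)
```

```text
rear [542.9 217.7 -29.7] bend [524.1 241.4 -25.7] tip [508.  249.5 -25.7] plate
slope [ 1.35389125e-03  9.81093943e-02 -4.36553833e+01]
[309.63762304 -37.85865504]
219 0
```

View pics/w8b.png

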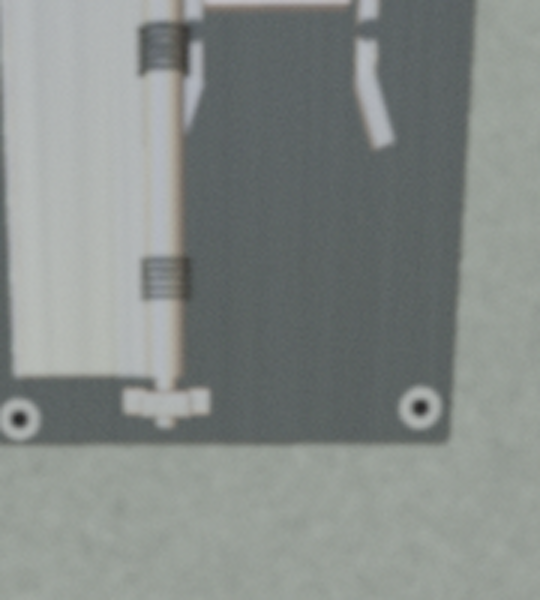

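The clip is shut at about 0.28 rad by slope. The rear edge measures about -16 mm against -15 nominal, so I'll look from directly above the nose.

send_rows --delta_pos '[[40, 0, 0], [40, 0, 0], [40, 0, 0], [40, 0, 0], [40, 0, 0], [40, 0, 0], [0, 0, 20], [0, 0, 20], [0, 0, 0]]' --dr '[[0, 0, 0], [0, 0, 0], [0, 0, 0], [0, 0, 0], [0, 0, 0], [0, 0, 0], [0, 0, 0], [0, 0, 0], [0, 0, 0]]' --hand '[44, 44, 44, 44, 44, 44, 44, 44, 44]'

```text
t: 12.75
tcp_pos: [0.6516, 0.045, 0.1668]
eef_rot: [[0.935, 0.355, -0.007], [0.355, -0.935, 0.001], [-0.006, -0.003, -1.0]]
wrist_force: [-0.0, -0.2, 0.3]
opening: 0.0441
```

Run:
```python
from h import *
d=snap('wrist','w9')
print(proj(d,[.65,.012,.03]), -d['R'].T@d['t'], d['R'][2], robot.sense()['tcp_pos'])
cv2.imwrite('pics/w9b.png',cv2.resize(cv2.imread('pics/w9.png')[70:270,200:400],(600,600),interpolation=cv2.INTER_CUBIC))
```

```text
[314.62211725 215.68520214] [0.71554874 0.06889972 0.31163496] [-0.24951467 -0.09253546 -0.96393963] [0.65258857 0.04476961 0.16865908]
```

View pics/w9b.png

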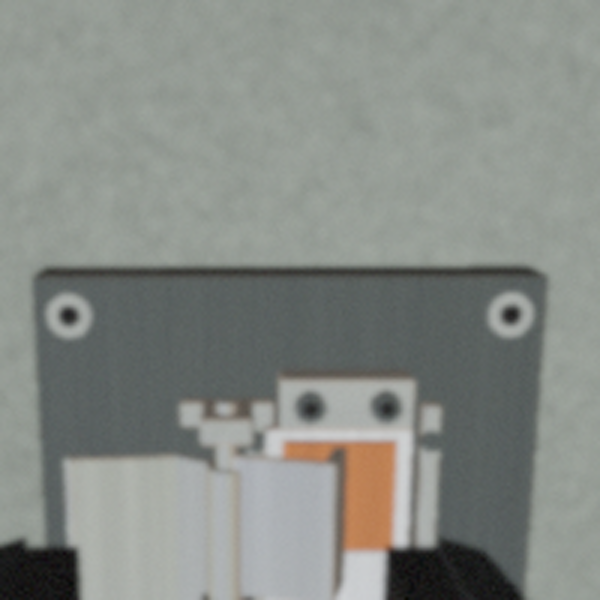

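Run:
```python
from h import *
a=ld('side1')['image'].astype(int);d=snap('side','side2')['image'].astype(int)
for n,(u,v,w) in dict(bottle=(307,178,25),busbar=(228,280,30),driver=(338,290,45),black=(248,198,15)).items():
    print(n,np.abs(a-d)[v-w//2:v+w//2,u-w:u+w].mean().round(1))
s=robot.sense();print(s['t'],s['wrist_force']);print(robot.sign_off())
```

```text
bottle 1.9
busbar 2.1
driver 1.9
black 2.1
12.85 [-0.20316239 -0.58958551  0.50425256]
the job is handed in; nothing more can be done
None
```

The holder is loaded and the clip has sprung shut on the coupon. I handed the job in at about 12.9 s. I pressed the thumb plate down with one fingertip and kept it down. With the other I slid the silver-and-copper holder under the raised jaw to the end stop, then eased off and lifted clear.

- **Clip while pushing:** it read about 0.41–0.43 rad from the depth images, well above the 0.29 needed. It came close to its 0.45 hard stop early on, so I eased up slightly.
- **Holder home:** the push force rose from about 7 N to 27 N and the holder stopped advancing. The last view from above showed no visible gap at the stop, though up to about 0.9 mm would have been hidden from there.
- **Clip after release:** the plate slope gives about 0.28 rad, against 0.26 expected. The jaw is resting on the holder.
- **Disagreement:** two measurements put the holder about 1 mm short, with its rear edge at about -16 mm instead of -15 and an apparent gap at the nose of about 1.3 mm. Both are within the 2 mm calibration, so I relied on the force and the view from above.
- **Bystanders:** the bottle, busbar, driver and black look-alike show no change in the side camera between start and end. The arm was clear of everything at hand-in.

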